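Swing the desk lamp away and seat the lid on the parts tub

TASK

Swing the desk lamp's arm back, away from the robot, until its shade no longer stands over any part of the tub of wall plugs. Then put the loose lid on the tub and, pressing only lightly, turn it until its four lugs find the notches in the tub's collar and drop in, so that the lid sits fully home and level; let go of it. Leave the tape roll, the bottle and the screwdriver where they are.

Things in the scene. Friction and masses are not known exactly. Their poses are not given: they have to be found in the camera images.
- tub: Round white parts tub, 110 mm in diameter, fixed to the desk; origin at the centre of its underside, z up. On top it carries a metal collar, the top edge of which is the rim, 86 mm above the desk. The collar turns stiffly on the tub (over 1 N m) and was left at an unknown angle, unrelated to the tub's yaw and not reported: find it by touch or by eye.
- tub_rim (a point): Centre of the tub's mouth at rim height (86 mm above the desk). The collar: outer diameter 106, wall 10, inner diameter 86 mm, open inside to 14 mm below the rim. Its rim has four equal notches 90 degrees apart, about 14 mm wide and 14 mm deep, cut through the whole wall.
- lid: Loose round metal lid lying right way up, 0.2 to 0.33 kg: a disc 112 mm in diameter, 5 mm thick, with a black upright bar grip on it, 52 mm long (x), 12 mm thick (y), from z = 15 to 45 mm. Origin at the centre of its lowest face (under the spigot, 10 mm below the disc), x along the grip, z up.
- lid_seat (a point): Centre of the disc's underside (lid z = 10 mm); at rim height when seated. Below it: a central round spigot, diameter 81 mm, 10 mm deep, chamfered; and lugs at lid +x, +y, -x, -y, 8 x 8 mm, 49 mm from the axis, 6 mm deep. Spigot in the mouth but lugs on the rim: lid 6 mm too high. Lugs drop in within about 3 degrees of any of four yaws.
- lid_grip (a point): Point in the middle of the lid's bar grip, 38 mm above the lid's origin: a good place for the grasp centre, fingers closing across the 12 mm thickness (along lid y).
- lamp_arm (a joint): Swing angle of the desk lamp's level arm about its upright post, rad: about 0 with the shade over the tub; grows as the arm swings back, away from the robot (counter-clockwise from above). Range -0.25 to 1.6. It takes about 0.2 N m to move and stays where it is left.
- lamp_hinge (a point): On the lamp's upright hinge axis, at the arm's centre line, 250 mm above the desk. The lamp's base (130 mm in diameter) is fixed to the desk on the +y side of the tub. The arm is a level round bar, 14 mm in diameter, running 210 mm from here to above the shade's centre: its direction is lamp_shade minus lamp_hinge, seen from above.
- lamp_shade (a point): Centre of the underside of the lamp's shade, a cone 90 mm in diameter, hung from the arm's end, 68 mm below the arm's centre line (182 mm above the desk).
- tape: Bystander: roll of tape lying flat, 92 mm in diameter, 25 mm high; origin at the centre of its underside. It and the lid may lie in either of two places.
- bottle: Bystander: small brown glass bottle, 56 mm in diameter, 150 mm tall, standing; origin at the centre of its underside.
- screwdriver: Bystander: screwdriver lying on the desk, 180 mm long along its x.
Not all that is in view belongs to the job. Leave any green or purple look-alike of the lid alone.

How it is judged:
By the outcome, as a careful person would: the job done as asked, in the order asked, and still so for the second after the job is handed in, with the robot touching nothing.
It also fails if it takes over 67 s, if anything falls off the work surface, if the arm or the gripper's body presses on something with over 40 N, if the wrist force passes 120 N, or if a joint passes its speed limit or range.

ROBOT

A 6-joint arm with a two-finger parallel gripper is mounted at the origin on the work surface. World frame = base frame: x ahead of the robot, y to its left, z up, the work surface at z = 0. Lengths are in m, angles in rad, forces in N, time in s.
With the tool pointing down it reaches from about 0.35 to 0.85 m from the base axis. Payload 8.1 kg.
Tool frame: the origin (TCP) lies on the centre line of the jaws, within the pads' length; the fingertips stand 19 mm ahead of it and the grasp point (between the pads) is the TCP (robot.nose_length is the z of the fingertips in the tool frame, in m); z points along the fingers, y is the line along which they close (so a half turn about z gives the same grasp; the last joint's range is limited). The gripper opens to 93 mm and grips with 3 to 60 N. Pads are 15 mm wide; open, the fingers measure 128 mm over their backs; the gripper's body (75 mm by 188 mm) begins 65 mm behind the grasp point.
Start: joints at [1.09, 0.13, 1.488, -0, 1.523, -0.085], TCP at [0.231, 0.554, 0.238] pointing down, gripper open.
Joint ranges: [-2.96, 2.96], [-0.89, 2.26], [0.02, 2.5], [-1.34, 4.48], [0, 2.73], [-2.66, 2.66]. Speed limits (rad/s): [2.39, 2.39, 2.79, 3.14, 3.14, 3.14].

INTERFACE

Orientations are given as a unit quaternion [w, x, y, z].
In Python, from cell import get_state, grab_frame, workorder, masks_of, robot gives the robot as it stands.
- The arm moves only by the tool jog_arm, never from a script. Its argument "motion" is one flat list of numbers, 7 for each row, row after row: the shift along the tool's x, y, z in cm, then the turn, a rotation vector about the tool's x, y, z in degrees, then the opening, from 0 (shut) to 1 (fully open). A call has 1 to 5 rows; each row is the pose to reach, as a shift and turn from the pose commanded when the call began, along the tool's axes at that moment; what a row does not reach only later rows make up. A row lasts 1/12 s, in which the tool goes at most 41.7 mm and 7.16 degrees, less where a joint would pass 70% of its speed; a pose out of reach is approached as far as the arm can. A call with a gripper value outside its range is refused whole. The fingers move at their own pace and stop on an object; the grip force is fixed at half the most. Time passes only in rows, so rows that repeat a pose let the fingers close. It gives the time, the measured TCP pose, the force, the opening and the grip force at its end, in the units of the state.
- get_state(): the state, without advancing time (a new reading comes with each control period).
- grab_frame(name): name is "scene" or "top" or "wrist"; returns a dict with "image" (400x640x3 uint8, red, green, blue), "fx", "fy", "cx", "cy" (pixels), "k1" (the pictures are not rectified: a ray, as slopes to the right and down, at radius r is drawn at 1 + k1 r^2 times it, then the intrinsics apply), "position" and "attitude" of the camera in the world; the wrist camera has in their place "mount" (4x4, takes a point from camera to tool coordinates, whose origin is the TCP and whose axes are the flange's). Camera axes: x right, y up, looking along -z (the intrinsics and any distortion apply to the point x, -y, -z); pixel columns grow to the right and rows downward; lengths in m; the calibration is good to about 2 mm. A picture is of the moment at which its call begins: read the wrist's pose just before it. There is no depth.
- workorder.sign_off(): hands the job in; it is judged then, once.
Trained networks look in a picture, given as the dict that the camera call returned (one of the last four; its "shot" number tells which), for a name from the list of things; names that differ only in an ending like _2 or _b are one class to them, and where a whole thing is asked for, a point or a joint stands for the part that bears it (a point fixed in the world has none). Each returns a list of dicts, best first, with "score" (0 to 1); they miss things now and then, are a little off and sometimes report something else, mostly with a low value. They report only what shows in the picture. A call takes as long as a camera call. They do not tell look-alikes from the thing itself.
- masks_of(picture, target): "mask" (400x640 bool, what is visible of it) and "point" ([column, row] in pixels, amid what is visible of it).
The state is a dict: "time": time; "qpos": joint angles; "qd": joint speeds; "tau": joint torques, N m; "eef_pos": TCP position; "orientation": TCP orientation; "ft_force": force on the tool from outside, world axes, zero at the start; "wrist_torque": the same for the moment, N m; "width": opening from 0.0 (shut) to 1.0 (fully open); "grasp_force": force on a finger pad.
Only numpy, scipy, OpenCV 4.12 (cv2) and the standard library are available. Lean on these libraries where they do the work, as an engineer would, in place of code of your own. Each camera call takes 0.05 s, during which the arm holds its last target. There are 200 camera calls.

## Working session

There is one attempt and no reset: what is moved stays moved. The work goes in short steps, Python scripts to look and compute and a tool call to move; the robot and the scene stay as the last step left them, time stands still between calls to the robot, and variables do not carry over. Pictures are saved under pics/ and viewed, at most 10 in all, crops included, and the job is handed in when it is done.

Besides the shell and the picture viewer there is one more tool, called after ">>>" as name(argument=value, ...) on one line, values as JSON. jog_arm: Moves the arm, as the interface text tells. Its arguments: {"type":"object","properties":{"motion":{"type":"array","items":{"type":"number"}}},"required":["motion"]}

```bash
mkdir -p pics; ls; cat > h.py <<'E'
import numpy as np, cv2
from scipy.spatial.transform import Rotation as R
from cell import get_state, grab_frame, workorder, masks_of, robot
def rot(q): q=np.array(q); return R.from_quat([q[1],q[2],q[3],q[0]]) if q.size==4 else R.from_matrix(q)
def cam(f,s=None):
    if 'mount' in f:
        T=np.eye(4);T[:3,:3]=rot(s['orientation']).as_matrix();T[:3,3]=s['eef_pos'];M=T@np.array(f['mount']);return M[:3,:3],M[:3,3]
    return rot(f['attitude']).as_matrix(),np.array(f['position'])
def ray(f,px,s=None):
    A,p=cam(f,s);K=np.array([[f['fx'],0,f['cx']],[0,f['fy'],f['cy']],[0,0,1.]])
    u=cv2.undistortPoints(np.array(px,float).reshape(-1,1,2),K,np.array([f['k1'],0,0,0.])).reshape(-1,2)
    d=np.c_[u[:,0],-u[:,1],-np.ones(len(u))]@A.T
    return p,d
def onz(f,px,z,s=None):
    p,d=ray(f,px,s);return p+d*((z-p[2])/d[:,2])[:,None]
def proj(f,X,s=None):
    A,p=cam(f,s);c=(np.array(X,float).reshape(-1,3)-p)@A;u=np.c_[c[:,0],-c[:,1]]/-c[:,2:]
    r2=(u**2).sum(1,keepdims=True);u=u*(1+f['k1']*r2);return u*[f['fx'],f['fy']]+[f['cx'],f['cy']]
def save(f,n,crop=None,k=1):
    im=f['image'][:,:,::-1]
    if crop: a,b,c,d=crop;im=im[b:d,a:c]
    cv2.imwrite('pics/'+n,cv2.resize(im,None,fx=k,fy=k,interpolation=cv2.INTER_CUBIC))
E
python3 - <<'E'
from h import *
ims=[]
for n in('top','scene'):
    f=grab_frame(n);save(f,n+'0.png');print(n,np.round(f['position'],3),f['fx'],f['k1'])
    for t in('tub','lid','lamp_shade','lamp_arm','tape','bottle','screwdriver'):
        for m in masks_of(f,t)[:3]:
            print(t,round(m['score'],2),np.round(m['point']),m['mask'].sum(),np.round(onz(f,m['point'],{'tub':.086,'lid':.03,'lamp_shade':.21,'lamp_arm':.25}.get(t,.02))[0],3))
cv2.imwrite('pics/both.png',np.vstack([cv2.imread('pics/top0.png'),cv2.imread('pics/scene0.png')])[:, :]) 
print(get_state())
E
```

```text
pics
top [ 0.197 -0.033  1.821] 519.2800475724957 -0.14798904873794383
tub 0.56 [298. 213.] 230 [0.46  0.02  0.086]
lid 0.82 [417. 279.] 803 [ 0.242 -0.394  0.03 ]
lid 0.79 [368. 270.] 846 [ 0.274 -0.223  0.03 ]
lid 0.76 [414. 235.] 775 [ 0.397 -0.385  0.03 ]
lamp_shade 0.9 [279. 204.] 889 [0.468 0.074 0.21 ]
lamp_arm 0.71 [276. 205.] 947 [0.459 0.082 0.25 ]
tape 0.59 [377. 170.] 315 [ 0.629 -0.258  0.02 ]
tape 0.59 [307. 149.] 294 [ 0.701 -0.009  0.02 ]
bottle 0.58 [309. 147.] 343 [ 0.709 -0.015  0.02 ]
screwdriver 0.47 [254. 236.] 199 [0.385 0.174 0.02 ]
scene [1.183 0.072 1.172] 499.08087816001535 -0.0581002855473291
tub 0.6 [353. 226.] 1787 [0.505 0.071 0.086]
lid 0.88 [196. 185.] 952 [ 0.394 -0.384  0.03 ]
lid 0.74 [262. 161.] 845 [ 0.282 -0.214  0.03 ]
lid 0.74 [205. 152.] 802 [ 0.27  -0.392  0.03 ]
lamp_shade 0.97 [362. 184.] 1645 [0.462 0.083 0.21 ]
lamp_arm 0.65 [362. 183.] 1704 [0.488 0.081 0.25 ]
lamp_arm 0.19 [230. 269.] 707 [ 0.745 -0.168  0.25 ]
tape 0.58 [224. 270.] 716 [ 0.641 -0.241  0.02 ]
bottle 0.91 [314. 300.] 816 [ 0.691 -0.003  0.02 ]
screwdriver 0.86 [385. 209.] 259 [0.396 0.156 0.02 ]
screwdriver 0.43 [360. 183.] 1620 [0.315 0.079 0.02 ]
{'time': 0.8, 'qpos': array([ 1.08958896e+00,  1.30366091e-01,  1.48817157e+00, -1.01448751e-05,
        1.52300870e+00, -8.53890749e-02]), 'qd': array([-6.90317188e-04, -1.89139481e-03, -4.72507640e-05, -2.49731085e-05,
        3.35319974e-04, -5.14002655e-04]), 'tau': array([ 1.94734617e-03, -5.59705746e+01, -4.92028141e+01,  7.69224507e-02,
        2.25735496e-02, -3.80956476e-05]), 'eef_pos': array([0.23132232, 0.55363315, 0.23767112]), 'orientation': array([1.13351408e-05, 1.96619486e-01, 9.80479871e-01, 2.08091507e-05]), 'ft_force': array([-0.29315655, -0.2265721 ,  0.16835165]), 'wrist_torque': array([-0.00625722,  0.02793474,  0.01151821]), 'grasp_force': 0.0, 'width': 0.9969576762413218}
```

View pics/top0.png

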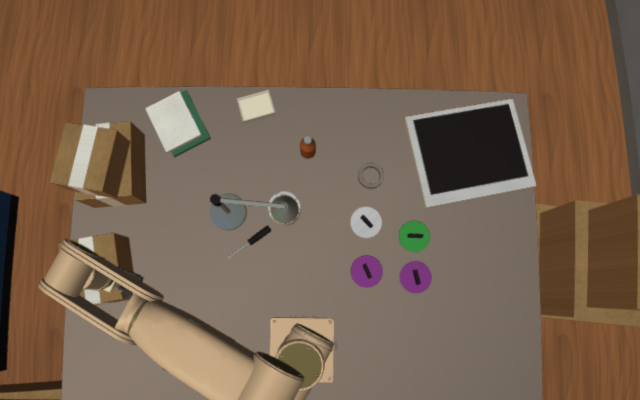

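View pics/scene0.png

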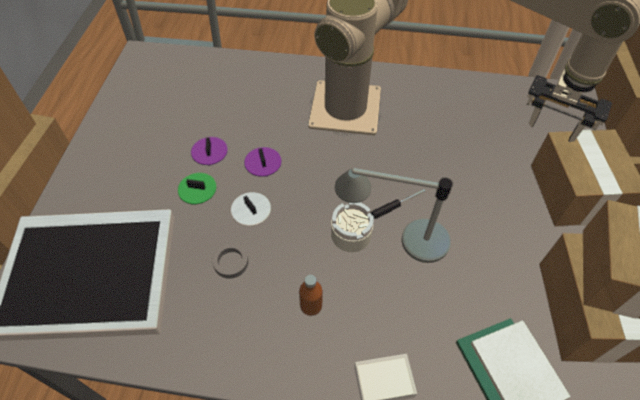

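The top view shows the silver lid at (366,222), the green look-alike at (414,236) and the purple ones at (367,271) and (416,277). Only the silver one fits "metal lid, not green or purple". The shade covers the tub at (285,208) and the lamp post is at (216,200). Next I'll enlarge to confirm the lid and measure it.

```bash
python3 - <<'E'
from h import *
t=grab_frame('top');s=grab_frame('scene')
save(t,'c1.png',(180,180,440,290),3)
def tri(a,b):
    p,d=ray(t,a);q,e=ray(s,b);d=d[0];e=e[0]
    k=np.linalg.lstsq(np.c_[d,-e],q-p,rcond=None)[0];X=p+k[0]*d;Y=q+k[1]*e
    return np.round((X+Y)/2,3),round(np.linalg.norm(X-Y),4)
print('post top',tri((216,200),(445,186)))
print('base',onz(t,(229,212),.01),onz(s,(426,241),.01))
print('lid disc',onz(t,(366,222),.015),onz(s,(251,209),.015))
for f,n in((t,'t'),(s,'s')):
  for m in masks_of(f,'lid')[:6]:
    yy,xx=np.nonzero(m['mask']);c=np.array([xx.mean(),yy.mean()])
    print(n,m['score'],m['point'],m['mask'].sum(), onz(f,c,.015).round(3))
  for m in masks_of(f,'tub')[:1]+masks_of(f,'lamp_shade')[:1]:
    yy,xx=np.nonzero(m['mask']);print('bb',xx.min(),xx.max(),yy.min(),yy.max())
# dark grip: axis
for f,c,w in((t,(366,222),12),(s,(251,207),14)):
    g=f['image'].max(2)[c[1]-w:c[1]+w+1,c[0]-w:c[0]+w+1];yy,xx=np.nonzero(g<70)
    P=onz(f,np.c_[xx+c[0]-w,yy+c[1]-w],.035)[:,:2];m=P.mean(0);u,S,v=np.linalg.svd(P-m);print('grip',len(P),m.round(4),'yaw',np.degrees(np.arctan2(v[0,1],v[0,0])))
E
```

```text
post top (array([0.471, 0.269, 0.251]), np.float64(0.0045))
base [[0.47092686 0.26480269 0.01      ]] [[0.47693257 0.2713537  0.01      ]]
lid disc [[ 0.4413593  -0.21891995  0.015     ]] [[ 0.44425227 -0.21465864  0.015     ]]
t 0.92 [416.1, 236.1] 757 [[ 0.393 -0.388  0.015]]
t 0.87 [363.7, 225.2] 773 [[ 0.443 -0.217  0.015]]
t 0.78 [364.3, 269.6] 865 [[ 0.269 -0.219  0.015]]
t 0.77 [417.1, 275.0] 720 [[ 0.251 -0.392  0.015]]
bb 272 295 192 225
bb 210 297 194 222
s 0.91 [263.0, 162.5] 869 [[ 0.271 -0.218  0.015]]
s 0.88 [206.5, 150.5] 750 [[ 0.251 -0.389  0.015]]
s 0.73 [197.6, 186.9] 917 [[ 0.396 -0.387  0.015]]
s 0.58 [252.4, 207.3] 1104 [[ 0.444 -0.216  0.015]]
bb 331 372 203 251
bb 335 452 168 202
grip 50 [ 0.4425 -0.2174] yaw -137.5318984010732
grip 78 [ 0.4443 -0.2161] yaw 39.72946216564399
```

View pics/c1.png

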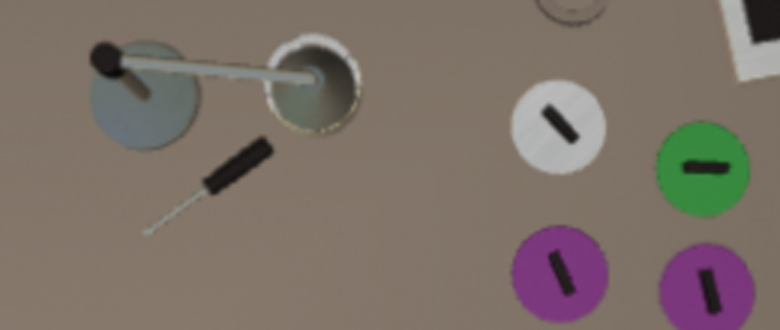

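The enlarged crop shows the silver lid at (558,127), with its bar at roughly 41° yaw, and no green or purple on it. The arm runs from the hinge at (107,58) to the shade at (313,78). I'll go to the robot side of the lamp arm with the fingers shut.

>>> jog_arm(motion=[-2.7,-2.9,0,0,0,6.7,0.5,-5.5,-5.8,-0.3,0,0,13.4,0,-8.3,-8.7,-0.5,0,0,20,0,-11,-11.6,-0.8,0,0,27,0,-13.8,-14.5,-1,0,0,33,0])

```text
time: 1.62
eef_pos: [0.3029, 0.3651, 0.2478]
orientation: [0.0, 0.469, 0.883, 0.0]
ft_force: [0.5, -0.1, 0.3]
width: 0.689
grasp_force: 0.0
```

```bash
cat >> h.py <<'E'
def goal(x,y,z,yaw):
    "shift (cm) and turn (deg) in tool axes; yaw=heading of tool y, deg"
    s=get_state();A=rot(s['orientation']);a=np.radians(yaw);Y=np.array([np.cos(a),np.sin(a),0]);Z=np.array([0,0,-1.])
    G=R.from_matrix(np.c_[np.cross(Y,Z),Y,Z]);d=A.inv().apply(np.array([x,y,z])-s['eef_pos'])*100
    return d.round(2),(A.inv()*G).as_rotvec(degrees=True).round(1)
E
python3 - <<'E'
from h import *
s=get_state();print(s['time'],s['eef_pos'],s['width'],s['qpos'].round(2),goal(.39,.14,.25,0))
f=grab_frame('top');print('arm end',onz(f,(284.5,206),.25))
E
```

```text
1.6167 [0.30287537 0.36512554 0.24782278] 0.6888676582217229 [ 0.77 -0.22  1.81 -0.    1.55  0.18] (array([-23.54,  -5.37,  -0.22]), array([ 0., -0., 34.]))
arm end [[0.45578122 0.05518327 0.25      ]]
```

>>> jog_arm(motion=[-3.9,-0.9,0,0,0,6.8,0,-7.8,-1.8,0,0,0,13.6,0,-11.8,-2.7,-0.1,0,0,20.4,0,-15.6,-3.6,-0.1,0,0,27.2,0,-19.5,-4.5,-0.2,0,0,34,0])

```text
time: 2.08
eef_pos: [0.3757, 0.1786, 0.2498]
orientation: [0.0, 0.707, 0.707, 0.0]
ft_force: [1.0, 0.3, 0.9]
width: 0.288
grasp_force: 0.0
```

```bash
python3 - <<'E'
from h import *
s=get_state();print(s['time'],s['eef_pos'],s['width'],s['qpos'].round(2),goal(.446,.138,.25,0))
E
```

```text
2.0833 [0.3756615  0.17860191 0.24981279] 0.2883041481670617 [ 0.32 -0.39  1.95  0.    1.59  0.32] (array([-4.06,  7.03, -0.02]), array([ 0., -0.,  0.]))
```

>>> jog_arm(motion=[-2,0.8,0,0,0,0,0,-4.1,2,0,0,0,0,0,-4.1,4,0,0,0,0,0,-4.1,5.5,0,0,0,0,0,-4.1,7,0,0,0,0,0])

```text
time: 2.5
eef_pos: [0.4463, 0.1388, 0.2497]
orientation: [-0.0, 0.706, 0.709, -0.0]
ft_force: [-4.8, -1.7, 1.5]
width: 0.004
grasp_force: 1.5
```

>>> jog_arm(motion=[-0.1,2,0,0,0,0,0,-0.1,4,0,0,0,0,0,0.4,6,0,0,0,0,0,0.9,7.8,0,0,0,0,0,1.9,9.5,0,0,0,0,0])

```text
time: 2.92
eef_pos: [0.5411, 0.1587, 0.2492]
orientation: [-0.0, 0.705, 0.709, -0.001]
ft_force: [-3.6, 0.3, 0.6]
width: 0.004
grasp_force: 1.3
```

>>> jog_arm(motion=[1.1,1.7,0,0,0,0,0,2.6,3.1,0,0,0,0,0,4.1,4.2,0,0,0,0,0,5.2,4.9,0,0,0,0,0,5.2,4.9,0,0,0,0,0])

```text
time: 3.33
eef_pos: [0.5899, 0.2131, 0.2489]
orientation: [-0.0, 0.705, 0.71, -0.0]
ft_force: [1.8, 0.7, -0.5]
width: 0.004
grasp_force: 0.0
```

```bash
python3 - <<'E'
from h import *
s=get_state();print(s['time'],s['eef_pos'],s['width'],s['qpos'].round(2),goal(.443,-.216,.25,-49))
f=grab_frame('scene');save(f,'s1.png')
for t in('lamp_shade','tub'):
  for m in masks_of(f,t)[:2]:print(t,m['score'],m['point'])
E
```

```text
3.3333 [0.58985723 0.21308496 0.24893048] 0.003968548186569393 [0.26 0.2  1.39 0.   1.55 0.26] (array([-42.8 , -14.99,  -0.11]), array([-0. , -0. , 49.4]))
lamp_shade 0.56 [415.4, 275.6]
tub 0.68 [348.7, 226.0]
```

View pics/s1.png

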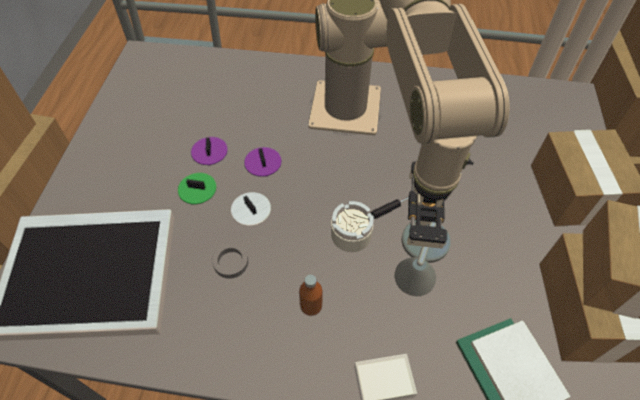

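The shade now hangs at (416,275), well clear of the tub at (353,225). I'll look down into the tub from above with the wrist camera.

>>> jog_arm(motion=[-3,-2,-0.5,0,0,0,0,-6,-5,-1.5,0,0,0,0.3,-9,-8,-3,0,0,0,0.6,-12,-11,-4,0,0,0,1,-15,-13.5,-5,0,0,0,1])

```text
time: 3.9
eef_pos: [0.4567, 0.0636, 0.2986]
orientation: [0.0, 0.705, 0.709, 0.0]
ft_force: [0.5, -0.8, 1.6]
width: 0.242
grasp_force: 0.0
```

>>> jog_arm(motion=[-1,-1.5,-1,0,0,5,1,-1,-1.5,-1,0,0,10,1,-1,-1.5,-1,0,0,10,1,-1,-1.5,-1,0,0,10,1])

```text
time: 4.23
eef_pos: [0.4436, 0.0543, 0.3085]
orientation: [0.0, 0.764, 0.646, 0.001]
ft_force: [0.2, 0.2, 0.2]
width: 0.524
grasp_force: 0.0
```

```bash
python3 - <<'E'
from h import *
s=get_state();f=grab_frame('wrist');save(f,'w1.png')
print(s['time'],s['eef_pos'],s['orientation'].round(4),np.array(f['mount']).round(3),f['fx'],f['k1'])
for m in masks_of(f,'tub')[:2]:
  yy,xx=np.nonzero(m['mask']);print(m['score'],m['point'],onz(f,m['point'],.086,s),xx.min(),xx.max(),yy.min(),yy.max())
g=grab_frame('scene')
for m in masks_of(g,'tub')[:1]:
  yy,xx=np.nonzero(m['mask']);print(m['score'],xx.min(),xx.max(),yy.min(),yy.max())
np.save('w1.npy',np.array([f,s],object),allow_pickle=True)
E
```

```text
4.2333 [0.44361585 0.05432187 0.30854698] [5.000e-04 7.637e-01 6.455e-01 5.000e-04] [[ 0.     0.957  0.29   0.082]
 [ 1.    -0.     0.001 -0.001]
 [ 0.001  0.29  -0.957 -0.148]
 [ 0.     0.     0.     1.   ]] 305.7442452848786 -0.03476668233763395
0.75 [345.2, 154.7] [[0.47967975 0.06933156 0.086     ]] 302 390 109 197
0.84 331 373 201 251
```

View pics/w1.png

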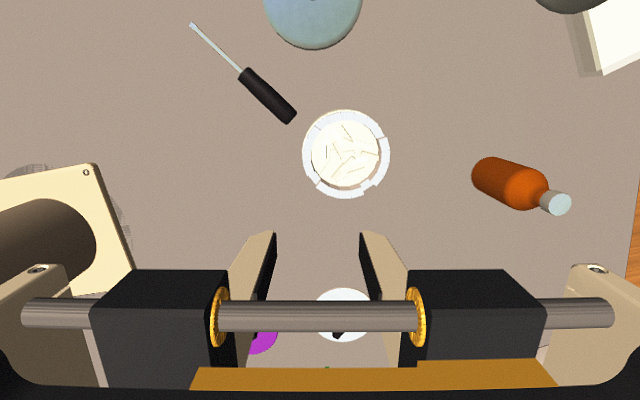

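The wrist picture shows the tub with its collar at (346,154). There are faint notch gaps in it, at about (316,129), (372,188) and (384,139). I'll rectify it at rim height to read the collar angle.

```bash
cat > rim.py <<'E'
from h import *
import sys
f,s=np.load(sys.argv[1],allow_pickle=True)
c0=np.array([float(sys.argv[2]),float(sys.argv[3])])
# outer collar edge circle fit: rectified 0.2mm/px
n=600;k=.0002
j,i=np.meshgrid(np.arange(n),np.arange(n))
X=np.stack([c0[0]+(n/2-i)*k,c0[1]+(n/2-j)*k,np.full(i.shape,.086)],-1)  # up=+x, left=+y
P=proj(f,X.reshape(-1,3),s).astype(np.float32).reshape(n,n,2)
im=cv2.remap(f['image'],P[...,0],P[...,1],cv2.INTER_CUBIC)
cv2.imwrite('pics/'+sys.argv[4],im[:,:,::-1])
g=im.min(2).astype(float)
# polar profile: for candidate centres, mean over wall radius
th=np.radians(np.arange(0,360))
def prof(c,r):
    x=(c0[1]-c[1]-r[:,None]*np.sin(th))/k+n/2;y=(c0[0]-c[0]-r[:,None]*np.cos(th))/k+n/2
    return cv2.remap(g,x.astype(np.float32)*np.float32(1) if 0 else (n/2+(c0[1]-(c[1]+r[:,None]*np.sin(th)))/k).astype(np.float32),(n/2+(c0[0]-(c[0]+r[:,None]*np.cos(th)))/k).astype(np.float32),1)
E
cat > ring.py <<'E'
from rim import *
best=None
for dx in np.arange(-.012,.0121,.001):
  for dy in np.arange(-.012,.0121,.001):
    c=c0+[dx,dy];v=prof(c,np.array([.045,.048,.051]));o=prof(c,np.array([.0555,.0575,]))
    sc=np.median(v)-np.median(o)-.5*np.std(np.sort(v.ravel())[v.size//6:])-.5*np.std(o)
    if best is None or sc>best[0]:best=(sc,c)
c=best[1];print('centre',c)
v=prof(c,np.arange(.0445,.0525,.001)).mean(0);z=v-v.mean()
w=z.reshape(4,90).mean(0);ph=np.arange(90)
w=np.convolve(np.r_[w,w,w],np.ones(13)/13,'same')[90:180];print('notch yaw mod90 (darkest)',w.argmin(),w.round(0)[::5])
print(v[::5].round())
E
python3 ring.py w1.npy .478 .069 r1.png
```

```text
centre [0.479 0.068]
notch yaw mod90 (darkest) 31 [  3.   3.   3.  -3.  -7.  -8. -10.  -6.  -2.   3.   3.   3.   3.   3.
   3.   3.   3.   3.]
[241. 242. 243. 240. 234. 242. 242. 243. 243. 241. 240. 243. 243. 244.
 239. 242. 240. 240. 243. 242. 243. 241. 241. 241. 240. 215. 243. 241.
 239. 241. 242. 242. 242. 244. 243. 243. 242. 244. 243. 241. 232. 224.
 227. 194. 246. 245. 246. 243. 244. 242. 241. 242. 243. 243. 240. 242.
 241. 240. 218. 214. 216. 222. 240. 241. 239. 237. 241. 241. 237. 241.
 240. 240.]
```

View pics/r1.png

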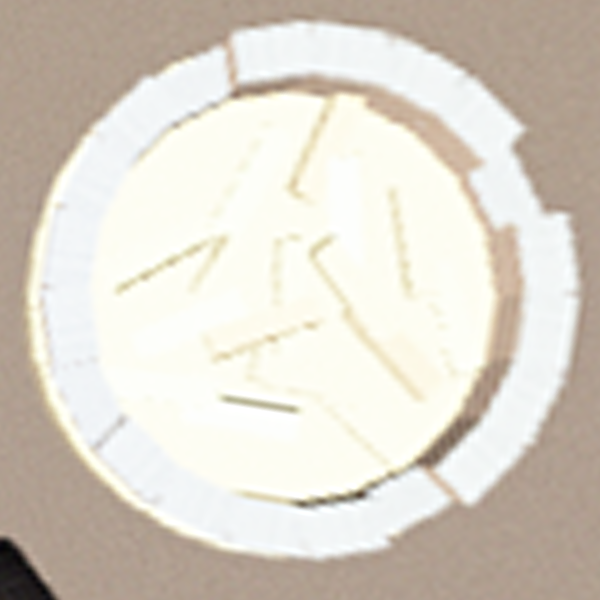

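In the rectified view the collar centre is at about (307,290), which is roughly (0.480, 0.068). The notch edges are at (523,133)/(568,212), (462,503)/(390,545), (232,65) and (110,432). That puts the notch centres at yaw ≈ 27° mod 90. Now I'll go to the lid.

```bash
python3 - <<'E'
from h import *
print(goal(.413,-.242,.25,-49))
E
```

```text
(array([-29.81,   1.9 ,   5.76]), array([-0.1,  0. , 39.5]))
```

>>> jog_arm(motion=[-4,0.2,0.5,0,0,5,0.6,-8,0.5,1,0,0,10,0.6,-12,0.8,1.5,0,0,15,0.6,-16,1,2,0,0,20,0.6,-20,1.3,3,0,0,26,0.6])

```text
time: 4.85
eef_pos: [0.4231, -0.146, 0.2785]
orientation: [0.0, 0.89, 0.456, 0.0]
ft_force: [1.5, 0.5, 0.9]
width: 0.601
grasp_force: 0.0
```

```bash
python3 - <<'E'
from h import *
print(goal(.413,-.242,.25,-49))
E
```

```text
(array([-8.38,  4.79,  2.85]), array([ 0. , -0. , 13.3]))
```

>>> jog_arm(motion=[-3,2,1,0,0,6,0.6,-6,4,2,0,0,13.3,0.6,-8.3,4.8,2.8,0,0,13.3,0.6,-8.3,4.8,2.8,0,0,13.3,0.6,-8.3,4.8,2.8,0,0,13.3,0.6])

```text
time: 5.27
eef_pos: [0.413, -0.2403, 0.2488]
orientation: [-0.001, 0.937, 0.35, -0.001]
ft_force: [0.2, 0.1, 0.5]
width: 0.599
grasp_force: 0.0
```

```bash
python3 - <<'E'
from h import *
s=get_state();f=grab_frame('wrist');save(f,'w2.png')
print(s['time'],s['eef_pos'])
for m in masks_of(f,'lid')[:4]: print(m['score'],m['point'],onz(f,m['point'],.03,s))
c=proj(f,[.443,-.216,.03],s)[0];print('exp',c)
g=f['image'].max(2);y0,x0=int(c[1])-45,int(c[0])-45
yy,xx=np.nonzero(g[y0:y0+90,x0:x0+90]<70);P=np.c_[xx+x0,yy+y0]
W=onz(f,P,.04,s)[:,:2];m=W.mean(0);v=np.linalg.svd(W-m)[2][0];print(len(P),P.min(0),P.max(0),m,np.degrees(np.arctan2(v[1],v[0])))
r=(W-m)@v;print(r.min(),r.max())
E
```

```text
5.2667 [ 0.41301676 -0.2403      0.24881239]
0.9 [233.5, 226.3] [[ 0.28496793 -0.20443942  0.03      ]]
0.67 [322.4, 141.5] [[ 0.44284923 -0.21954692  0.03      ]]
0.59 [403.4, 232.3] [[ 0.42394492 -0.37663671  0.03      ]]
0.57 [320.7, 297.5] [[ 0.27830796 -0.36074581  0.03      ]]
exp [320.23940139 139.43419026]
424 [316 120] [326 165] [ 0.44161962 -0.21823575] -137.0622215400956
-0.025630549925263695 0.026498248782102763
```

View pics/w2.png

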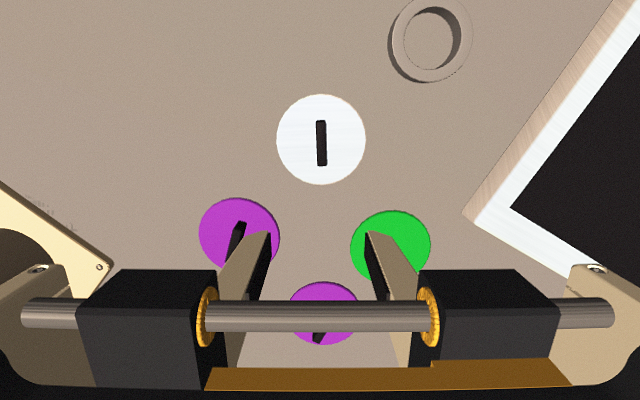

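The wrist view shows the silver lid at (321,139) with its bar nearly along the image column (316–326, 120–165). The tape roll at (430,40) is clear. I'll descend on the bar.

```bash
python3 - <<'E'
from h import *
print(goal(.442,-.2175,.038,-47))
E
```

```text
(array([ 3.53,  0.23, 21.21]), array([-0. , -0. , -1.9]))
```

>>> jog_arm(motion=[1.5,0.1,3.5,0,0,-1,0.6,3,0.2,7.5,0,0,-1.9,0.6,3.5,0.2,11.5,0,0,-1.9,0.6,3.5,0.2,15,0,0,-1.9,0.6,3.5,0.2,17,0,0,-1.9,0.6])

```text
time: 5.78
eef_pos: [0.4403, -0.2153, 0.0764]
orientation: [-0.002, 0.93, 0.368, -0.001]
ft_force: [-0.6, -0.6, -0.8]
width: 0.597
grasp_force: 0.0
```

>>> jog_arm(motion=[0,0,2,0,0,0,0.6,0,0,3.5,0,0,0,0.6,0,0,4.2,0,0,0,0.6,0,0,4.2,0,0,0,0.3,0,0,4.2,0,0,0,0])

```text
time: 6.2
eef_pos: [0.4421, -0.2179, 0.039]
orientation: [0.0, 0.93, 0.367, 0.0]
ft_force: [0.4, 0.1, 0.2]
width: 0.503
grasp_force: 0.0
```

>>> jog_arm(motion=[0,0,0,0,0,0,0,0,0,0,0,0,0,0,0,0,0,0,0,0,0,0,0,0,0,0,0,0,0,0,0,0,0,0,0])

```text
time: 6.62
eef_pos: [0.4417, -0.2187, 0.0387]
orientation: [0.0, 0.931, 0.366, 0.0]
ft_force: [3.0, -2.1, -1.0]
width: 0.147
grasp_force: 0.8
```

>>> jog_arm(motion=[0,0,0,0,0,0,0,0,0,0,0,0,0,0,0,0,-1,0,0,0,0,0,0,-4,0,0,0,0,0,0,-8,0,0,0,0])

```text
time: 7.03
eef_pos: [0.438, -0.2164, 0.1153]
orientation: [-0.004, 0.931, 0.366, -0.003]
ft_force: [0.7, -0.0, -3.5]
width: 0.126
grasp_force: 30.0
```

>>> jog_arm(motion=[0,0,-4,0,0,0,0,0,0,-6,0,0,0,0,0,0,-6,0,0,0,0,0,0,-6,0,0,0,0])

```text
time: 7.37
eef_pos: [0.4418, -0.2188, 0.1793]
orientation: [0.001, 0.931, 0.366, 0.001]
ft_force: [-0.2, -0.8, -4.4]
width: 0.127
grasp_force: 30.0
```

```bash
python3 - <<'E'
from h import *
s=get_state();f=grab_frame('wrist');save(f,'w3.png')
print(s['time'],s['eef_pos'],s['ft_force'],s['width'],s['grasp_force'],goal(.479,.068,.16,-63))
E
```

```text
7.3667 [ 0.4418387  -0.21876043  0.17928401] [-0.22501925 -0.75974217 -4.40759411] 0.12661175951781123 29.99933749437332 (array([ 22.28, -18.34,   1.74]), array([-0.1,  0. , 15.9]))
```

View pics/w3.png

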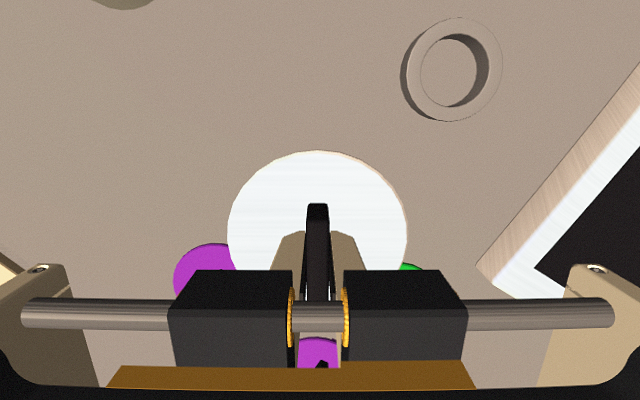

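The lid is held, with its front edge at (317,151) and sides at (228,233) and (407,233). I'll work out where its centre lies relative to the TCP.

```bash
python3 - <<'E'
from h import *
s=get_state();f=grab_frame('wrist');A=rot(s['orientation'])
W=onz(f,[(317,151),(228,233),(407,233),(250,188),(386,188)],s['eef_pos'][2]-.023,s)
T=A.inv().apply(W-s['eef_pos'])*1000;print(T.round(1))
from scipy.optimize import least_squares
print(least_squares(lambda c:np.hypot(T[:,0]-c[0],T[:,1]-c[1])-56,[0,0]))
print(goal(.479,.068,.16,-63))
E
```

```text
[[ 55.1  -1.3  23. ]
 [  5.1 -55.5  23.1]
 [  5.2  53.4  22.9]
 [ 33.6 -40.2  23. ]
 [ 33.6  38.7  22.9]]
     message: `ftol` termination condition is satisfied.
     success: True
      status: 2
         fun: [ 2.687e+00 -7.253e-01 -9.412e-01 -1.925e+00 -1.603e+00]
           x: [-3.621e+00 -9.487e-01]
        cost: 7.453379231142857
         jac: [[-1.000e+00  6.124e-03]
               [-1.577e-01  9.875e-01]
               [-1.609e-01 -9.870e-01]
               [-6.875e-01  7.262e-01]
               [-6.847e-01 -7.289e-01]]
        grad: [ 1.026e-06 -1.627e-06]
  optimality: 1.6270569772139929e-06
 active_mask: [ 0.000e+00  0.000e+00]
        nfev: 7
        njev: 7
(array([ 22.3 , -18.27,   1.65]), array([-0.2,  0.1, 15.9]))
```

>>> jog_arm(motion=[3,-2.6,0,0,0,3,0,6,-5.2,0,0,0,6,0,9,-7.8,0,0,0,9,0,12,-10.4,0,0,0,12,0,15,-12.5,0,0,0,15.9,0])

```text
time: 7.88
eef_pos: [0.4637, -0.0225, 0.1753]
orientation: [-0.001, 0.973, 0.232, -0.002]
ft_force: [2.0, 0.4, -3.0]
width: 0.129
grasp_force: 30.0
```

```bash
python3 - <<'E'
from h import *
print(goal(.479,.068,.17,-63),get_state()['eef_pos'])
E
```

```text
(array([ 5.45, -7.38,  0.53]), array([-0.2,  0.2, -0.1])) [ 0.46374865 -0.02248647  0.1752564 ]
```

>>> jog_arm(motion=[2,-3,0,0,0,0,0,4,-5.5,0,0,0,0,0,5.5,-7.4,0,0,0,0,0,5.5,-7.4,0,0,0,0,0,5.5,-7.4,0,0,0,0,0])

```text
time: 8.3
eef_pos: [0.4798, 0.0672, 0.1755]
orientation: [-0.0, 0.972, 0.235, -0.002]
ft_force: [-0.2, -0.2, -2.5]
width: 0.131
grasp_force: 30.0
```

```bash
python3 - <<'E'
from h import *
s=get_state();print(s['ft_force'],s['wrist_torque'],s['eef_pos'],goal(.480,.068,.13,-63))
f=grab_frame('scene');save(f,'s2.png',(260,130,460,280),4)
E
```

```text
[-0.18682613 -0.23835551 -2.52912926] [-0.05397722  0.1484177  -0.014597  ] [0.47975581 0.0672128  0.17546255] (array([ 0.08, -0.05,  4.55]), array([-0.1,  0.3,  0.2]))
```

View pics/s2.png

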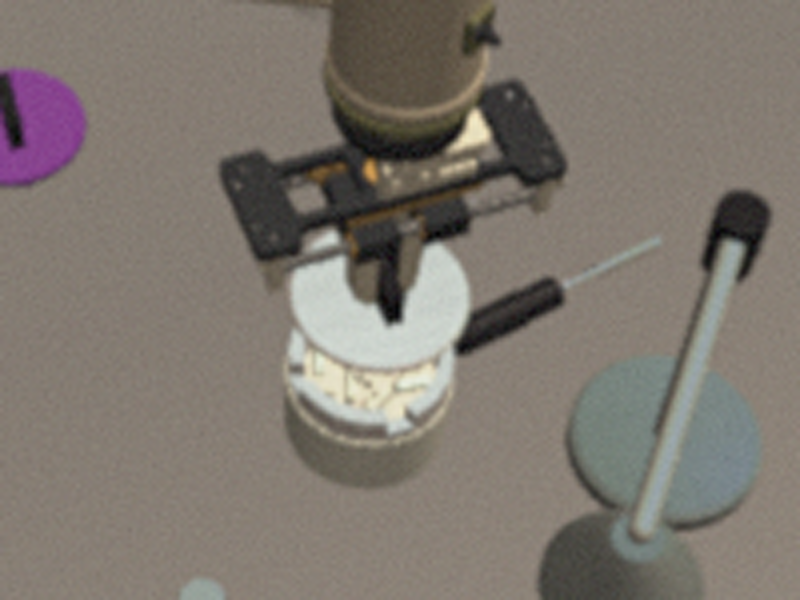

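The scene crop shows the lid at (380,300) over the collar. One notch is at (402,422) and another near (297,370). I'll check the notch yaw with these before pressing.

>>> jog_arm(motion=[0,0,1.5,0,0,0,0,0,0,3,0,0,0,0,0,0,4,0,0,0,0,0,0,4.6,0,0,0,0,0.1,0,4.8,0,0.3,0,0])

```text
time: 8.77
eef_pos: [0.4811, 0.0657, 0.1283]
orientation: [-0.001, 0.972, 0.233, 0.001]
ft_force: [0.4, 0.0, -2.3]
width: 0.129
grasp_force: 30.0
```

```bash
python3 - <<'E'
from h import *
s=get_state();f=grab_frame('scene');c=np.array([.48,.068])
for p in((402,422),(297,370)):
  for z in(.079,.086):
    w=onz(f,(260+p[0]/4,130+p[1]/4),z)[0][:2]-c;print(z,np.hypot(*w),np.degrees(np.arctan2(w[1],w[0]))%90)
print(s['eef_pos'],s['ft_force'],goal(.48,.068,.12,-63))
E
```

```text
0.079 0.05248221577229005 29.71908673637638
0.086 0.05611264243123695 27.46555522662243
0.079 0.04745958707938846 19.898663704869847
0.086 0.04884528345933992 24.880658951471844
[0.48109492 0.06574114 0.1283399 ] [ 0.36492209  0.00598671 -2.31800369] (array([-0.06, -0.25,  0.89]), array([-0.1, -0.2, -0. ]))
```

>>> jog_arm(motion=[0,-0.1,0,0,0,0,0,0,-0.1,0.2,0,0,0,0,0,-0.1,0.4,0,0,0,0,0,-0.1,0.6,0,0,0,0,0,-0.1,0.6,0,0,0,0])

```text
time: 9.23
eef_pos: [0.4818, 0.0675, 0.124]
orientation: [-0.001, 0.972, 0.234, 0.002]
ft_force: [-0.5, -0.5, -3.8]
width: 0.129
grasp_force: 30.0
```

>>> jog_arm(motion=[-0.1,-0.1,0,0,0,0,0,-0.1,-0.1,0.1,0,0,0,0,-0.1,-0.1,0.2,0,0,0,0,-0.1,-0.1,0.3,0,0,0,0,-0.1,-0.1,0.3,0,0,0,0])

```text
time: 9.65
eef_pos: [0.4804, 0.068, 0.121]
orientation: [-0.001, 0.972, 0.234, 0.002]
ft_force: [-0.3, -0.6, -2.7]
width: 0.129
grasp_force: 30.0
```

>>> jog_arm(motion=[0,0,0.1,0,0,0,0,0,0,0.2,0,0,0,0,0,0,0.2,0,0,0,0])

```text
time: 9.9
eef_pos: [0.4804, 0.0679, 0.1189]
orientation: [-0.001, 0.972, 0.234, 0.002]
ft_force: [0.2, -0.0, -3.1]
width: 0.128
grasp_force: 30.0
```

Still free, so the lugs seem to be entering. I'll keep going gently.

>>> jog_arm(motion=[0,0,0.1,0,0,0,0,0,0,0.2,0,0,0,0,0,0,0.2,0,0,0,0])

```text
time: 10.15
eef_pos: [0.4804, 0.0679, 0.1169]
orientation: [-0.001, 0.972, 0.234, 0.002]
ft_force: [0.6, -0.0, -3.4]
width: 0.123
grasp_force: 30.0
```

>>> jog_arm(motion=[0,0,0.1,0,0,0,0,0,0,0.2,0,0,0,0,0,0,0.2,0,0,0,0])

```text
time: 10.4
eef_pos: [0.4805, 0.0679, 0.115]
orientation: [-0.001, 0.972, 0.234, 0.002]
ft_force: [0.7, -0.9, -2.9]
width: 0.125
grasp_force: 30.0
```

>>> jog_arm(motion=[0,0,0.05,0,0,0,0,0,0,0.1,0,0,0,0,0,0,0.1,0,0,0,0])

```text
time: 10.65
eef_pos: [0.4808, 0.068, 0.1147]
orientation: [-0.001, 0.972, 0.234, 0.003]
ft_force: [-1.2, -0.1, 2.5]
width: 0.125
grasp_force: 30.0
```

Contact came at 0.1147, which is the fully seated height. A rim stop would have been at 0.1207. I'll let go and check.

>>> jog_arm(motion=[0,0,0,0,0,0,0.3,0,0,0,0,0,0,0.4,0,0,0,0,0,0,0.4,0,0,0,0,0,0,0.4,0,0,-0.5,0,0,0,0.4])

```text
time: 11.07
eef_pos: [0.48, 0.0679, 0.1184]
orientation: [-0.001, 0.972, 0.234, 0.002]
ft_force: [-0.8, 0.5, -0.6]
width: 0.395
grasp_force: 0.0
```

>>> jog_arm(motion=[0,0,-3,0,0,0,0.4,0,0,-6.5,0,0,0,0.4,0,0,-10,0,0,0,0.4,-3,0,-13,0,0,0,0.4,-6,0,-15,0,0,0,0.4])

```text
time: 11.48
eef_pos: [0.427, 0.0404, 0.2723]
orientation: [-0.0, 0.972, 0.234, 0.004]
ft_force: [1.3, -0.7, 1.4]
width: 0.4
grasp_force: 0.0
```

>>> jog_arm(motion=[-4,0,0,0,0,0,0.4,-8,0,0,0,0,0,0.4,-8,0,0,0,0,0,0.4])

```text
time: 11.73
eef_pos: [0.3513, 0.0023, 0.2697]
orientation: [0.001, 0.972, 0.233, 0.004]
ft_force: [-0.4, -0.1, 0.2]
width: 0.402
grasp_force: 0.0
```

```bash
python3 - <<'E'
from h import *
s=get_state();print(s['time'],s['eef_pos'],s['ft_force'],s['width'])
f=grab_frame('scene');save(f,'s3.png',(270,150,450,285),4)
e=np.linspace(0,2*np.pi,60)
for z in (.091,.097):
  P=proj(f,np.c_[.48+.056*np.cos(e),.068+.056*np.sin(e),0*e+z]);print(z,((P.min(0)-[270,150])*4).round(),((P.max(0)-[270,150])*4).round())
E
```

```text
11.7333 [0.35132534 0.00233037 0.26969119] [-0.42959261 -0.13491357  0.17144633] 0.4021679116457945
0.091 [242. 196.] [416. 342.]
0.097 [243. 191.] [417. 337.]
```

View pics/s3.png

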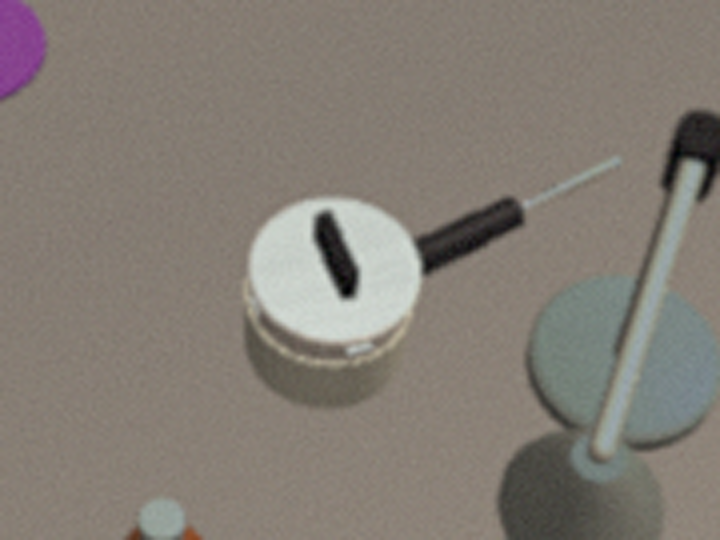

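The disc spans rows 197–342, which matches the prediction for the seated height (196–342) rather than the rim height (191–337). It sits level, with the bar in line with the notch at (360,348). The shade is clear and the bystanders haven't been touched, so I'll hand the job in.

```bash
python3 -c "
from cell import workorder;print(workorder.sign_off())"
```

```text
the job is handed in; nothing more can be done
None
```

I swung the lamp's arm back clear of the tub and released the lid sitting level at its seated height, lugs in the notches (lined up by eye, so it needed no turning), and handed the job in at about 12 s; the tape, bottle and screwdriver were not touched.

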